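# Run a fish tin through the bench checker

### The arm

A 7-joint arm with a two-finger parallel gripper is mounted at the origin on the work surface. World frame = base frame: x ahead of the robot, y to its left, z up, the work surface at z = 0. Lengths are in m, angles in rad, forces in N, time in s.
With the tool pointing down it reaches from about 0.4 to 0.85 m from the base axis. Payload 10.4 kg.
Tool frame: the origin (TCP) lies between the finger pads; the fingertips stand manip.tip_extent ahead of it and the grasp point (between the pads) lies 6 mm ahead of it (manip.tip_extent is the distance from the TCP to the fingertips, in m); z points along the fingers, y is the line along which they close (so a half turn about z gives the same grasp; the last joint's range is limited). The gripper opens to 85 mm and grips with 20 to 120 N. Pads are 22 mm wide; open, the fingers measure 114 mm over their backs; the gripper's body (76 mm by 85 mm) begins 54 mm behind the grasp point. The pads swing forward as they close: fully open they stand 13 mm farther back than shut.
Start: joints at [1.115, 0.332, -0.065, 1.46, 0.022, 1.35, -0.088], TCP at [0.262, -0.567, 0.256] pointing down, gripper open.
Joint ranges: [-2.6, 2.6], [-0.5, 2.12], [-1.47, 1.34], [0.16, 2.42], [-1.27, 4.41], [0.06, 2.06], [-2.6, 2.6]. Speed limits (rad/s): [2.22, 2.22, 2.79, 2.79, 3.14, 3.14, 3.14].

### API

Orientations are given as a unit quaternion [x, y, z, w].
In Python, from workcell import get_obs, optics, workorder, manip gives the robot as it stands.
- The arm moves only by the tool jog_arm, never from a script. Its argument "increments" is a list of rows, each a list of 7 numbers: the shift along the tool's x, y, z in m, then the turn, a rotation vector about the tool's x, y, z in rad, then the opening, from -1 (shut) to 1 (fully open). A call has 1 to 5 rows; each row is the pose to reach, as a shift and turn from the pose commanded when the call began, along the tool's axes at that moment; what a row does not reach only later rows make up. A row lasts 1/12 s, in which the tool goes at most 41.7 mm and 7.16 degrees, less where a joint would pass 70% of its speed; a pose out of reach is approached as far as the arm can. A call with a gripper value outside its range is refused whole. The fingers move at their own pace and stop on an object; "grip_force" is the grip in N (left out, the last holds). Time passes only in rows, so rows that repeat a pose let the fingers close. It gives the time, the measured TCP pose, the force, the opening and the grip force at its end, in the units of the state.
- get_obs(): the state, without advancing time (a new reading comes with each control period).
- optics.camera(name): name is "scene" or "side" or "wrist"; returns a dict with "color" (400x640x3 uint8, red, green, blue), "depth" (400x640 float32, m along the optical axis (not along the pixel's ray), 0 where there is no reading), "K" (3x3 intrinsics, pixels), "R" (3x3) and "t" (3): a world point X has camera coordinates R X + t. Camera axes: x right, y down, z forward; pixel columns grow to the right and rows downward; lengths in m; the calibration is good to about 2 mm. A picture is of the moment at which its call begins.
- workorder.hand_in(): hands the job in; it is judged then, once.
The state is a dict: "clock": time; "joint_pos": joint angles; "joint_velocities": joint speeds; "tau": joint torques, N m; "position": TCP position; "ee_rot": TCP orientation; "ft_force": force on the tool from outside, world axes, zero at the start; "torque": the same for the moment, N m; "grip_width": opening from 0.0 (shut) to 1.0 (fully open); "grasp_force": force on a finger pad.
Only numpy, scipy, OpenCV 4.12 (cv2) and the standard library are available. Lean on these libraries where they do the work, as an engineer would, in place of code of your own. Each camera call takes 0.05 s, during which the arm holds its last target. There are 200 camera calls.

### The job

Check the tin with the yellow lid: turn it so that its pull-ring end comes last, slide it flat along the lane and under the checker's clear hood until it is fully home against the stop, with the ring end still sticking out of the mouth. Only when it is home, press the green start button on the checker all the way down, let it come back up and leave the tin in there. Do not disturb the other tins and the jars.

Things in the scene. Friction and masses are not known exactly. Their poses are not given: they have to be found in the camera images.
- tin_yellow: the tin to check: rectangular fish tin with rounded corners, bare metal sides and a yellow lid; 104 mm long (x), 60 mm wide (y), 22 mm high, about 150 g, lying lid up on the table. Origin at the centre of its underside; z up; x points to the end that carries the dark pull ring
- tin_yellow_ring (a point): point on the top of the yellow-lidded tin at its pull-ring end: 40 mm from the tin's centre along its +x, 22 mm above its underside
- tin_blue: leave alone: rectangular fish tin with rounded corners, bare metal sides and a blue lid; 104 mm long (x), 60 mm wide (y), 22 mm high, about 150 g, lying lid up on the table. Origin at the centre of its underside; z up; x points to the end that carries the dark pull ring
- tin_red: leave alone: rectangular fish tin with rounded corners, bare metal sides and a red lid; 104 mm long (x), 60 mm wide (y), 22 mm high, about 150 g, lying lid up on the table. Origin at the centre of its underside; z up; x points to the end that carries the dark pull ring
- checker: bench checker, fixed to the table. Origin on the table in the middle of the hood's mouth; +x is the way the tin goes in, z up. The lane floor is the table. Two green rails 20 mm high, 8 mm thick, 66 mm apart inside, run from x=-35 mm to the stop; in front they flare to about 100 mm apart at x=-75 mm. Behind the stop a white head, x=80..175 mm, 120 mm wide, 70 mm high
- mouth (a point): middle of the mouth's upper edge (orange-edged): the hood's underside there, 32 mm above the table, at x=0 of the checker. The clear hood covers x=0..80 mm of the lane, 82 mm wide; its top is 36 mm above the table
- stop_face (a point): middle of the stop face that ends the lane (front of the white head): x=80 mm in the checker's frame, 11 mm above the table. A tin fully home has its centre at x=28 mm and its outer end at x=-24 mm, 24 mm out of the mouth
- start_top (a point): centre of the top of the round green start button (32 mm across) on the checker's head, at x=130 mm in the checker's frame; pressed straight down
- start (a joint): travel of the start button in m: 0 up, 0.006 fully down; springs back; about 4 N to press it fully
- jar1: leave alone: closed glass jar with white cap, 68 mm across, 105 mm high, standing; origin at the centre of its underside
- jar2: leave alone: closed glass jar with white cap, 68 mm across, 105 mm high, standing; origin at the centre of its underside
- jar3: leave alone: closed glass jar with white cap, 68 mm across, 105 mm high, standing; origin at the centre of its underside
Not all that is in view belongs to the job. Leave any orange or turquoise look-alike of the tin_yellow alone.

How it is judged:
By the outcome, as a careful person would: the job done as asked, in the order asked, and still so for the second after the job is handed in, with the robot touching nothing.
It also fails if it takes over 59 s, if anything falls off the work surface, if the arm or the gripper's body presses on something with over 40 N, if the wrist force passes 120 N, or if a joint passes its speed limit or range.

## Working session

There is one attempt and no reset: what is moved stays moved. The work goes in short steps, Python scripts to look and compute and a tool call to move; the robot and the scene stay as the last step left them, time stands still between calls to the robot, and variables do not carry over. Pictures are saved under pics/ and viewed, at most 12 in all, crops included, and the job is handed in when it is done.

Besides the shell and the picture viewer there is one more tool, called after "Request:" as name([rows], argument=value, ...), one row to a line, values as JSON. jog_arm: Moves the arm, as the interface text tells. Its arguments: {"type":"object","properties":{"increments":{"type":"array"},"grip_force":{"type":"number"}},"required":["increments"]}

```bash
mkdir -p pics; ls
cat > h.py <<'E'
import numpy as np, cv2
from workcell import get_obs, optics, workorder, manip
def snap(n,f=None):
    c=optics.camera(n)
    np.savez('/tmp/'+n+'.npz',**c)
    if f: cv2.imwrite('pics/'+f,c['color'][:,:,::-1])
    return c
def load(n): return dict(np.load('/tmp/'+n+'.npz'))
def onplane(c,u,v,z):
    d=c['R'].T@np.linalg.inv(c['K'])@np.array([u,v,1.]); o=-c['R'].T@c['t']
    return o+d*(z-o[2])/d[2]
def bydepth(c,u,v):
    z=np.median(c['depth'][v-1:v+2,u-1:u+2]); return c['R'].T@(np.linalg.inv(c['K'])@np.array([u,v,1.])*z-c['t'])
def cloud(c):
    v,u=np.mgrid[:400,:640]; p=np.stack([u,v,np.ones_like(u)],-1)@np.linalg.inv(c['K']).T*c['depth'][...,None]
    return (p-c['t'])@c['R']
E
python3 - <<'E'
from h import *
snap('scene','s1.png');snap('side','d1.png');o=get_obs();print(o['position'],o['ee_rot'],o['clock'],manip.tip_extent)
E
```

```text
pics
[ 0.26200008 -0.56710435  0.2555908 ] [ 9.76677055e-01  2.14712659e-01 -1.62253077e-04 -6.14868485e-04] 0.1 0.025
```

View pics/s1.png

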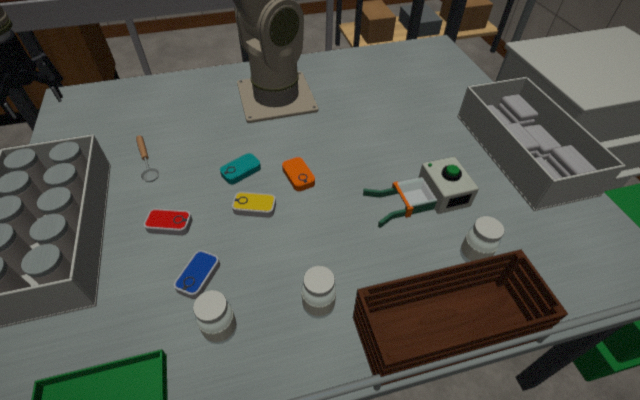

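View pics/d1.png

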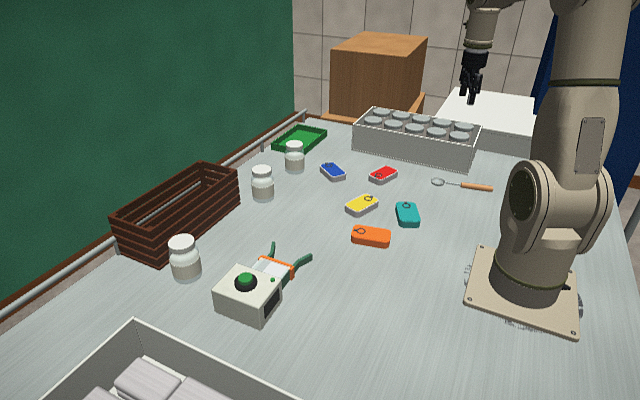

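Scene view: candidates for the target are yellow (254,204), orange (299,174), turquoise (240,168), red (168,220), blue (197,273). The yellow one is the target, and its ring seems to be at its left end (242,200). The checker's mouth is at about (405,197) and its button at (452,172).

Run:
```python
from h import *
c=load('scene'); im=c['color'][:,:,::-1]
a=cv2.resize(im[145:235,215:335],None,fx=4,fy=4,interpolation=cv2.INTER_CUBIC)
b=cv2.resize(im[145:235,355:485],None,fx=4,fy=4,interpolation=cv2.INTER_CUBIC)[:, :]
b=cv2.resize(b,(480,360)) if 0 else b
w=np.zeros((720-120,800,3),np.uint8)
a=cv2.resize(a,(400,300));b=cv2.resize(im[150:230,360:480],(800,533)[::1] if 0 else (400,267),interpolation=cv2.INTER_CUBIC)
w[:300,:400]=a; w[:267,400:]=b
d=load('side');e=d['color'][:,:,::-1]
w[300:,:400]=cv2.resize(e[180:255,330:430],(400,300),interpolation=cv2.INTER_CUBIC)
w[300:,400:]=cv2.resize(e[235:325+3-3,205:325],(400,300),interpolation=cv2.INTER_CUBIC)
cv2.imwrite('pics/c1.png',w)
for n,k in(('scene',c),('side',d)):
    P=cloud(k); hsv=cv2.cvtColor(k['color'],cv2.COLOR_RGB2HSV)
    for nm,lo,hi in(('yellow',22,32),('orange',5,16),('teal',85,95),('red',0,3),('blue',108,125)):
        m=(hsv[...,0]>=lo)&(hsv[...,0]<=hi)&(hsv[...,1]>150)&(hsv[...,2]>80)&(P[...,2]>.015)&(P[...,2]<.03)&(P[...,0]>.2)&(P[...,0]<.9)&(abs(P[...,1])<.5)
        if m.sum()<20: continue
        q=P[m]; r=cv2.minAreaRect((q[:,:2]*1000).astype(np.float32)); print(n,nm,m.sum(),q[:,2].mean().round(4),r)
```

```text
scene yellow 535 0.024 ((455.0809020996094, -145.43661499023438), (94.24129486083984, 54.20333480834961), 71.08419036865234)
scene orange 633 0.0237 ((474.3712158203125, 68.6855697631836), (362.3311767578125, 88.93801879882812), 40.617000579833984)
scene teal 520 0.0241 ((319.0990295410156, -162.5104522705078), (58.58229446411133, 101.08004760742188), 24.826662063598633)
scene red 576 0.0239 ((457.01458740234375, -355.91937255859375), (94.79151153564453, 50.484657287597656), 68.65874481201172)
scene blue 761 0.0236 ((620.892822265625, -296.8139343261719), (51.305450439453125, 94.14163208007812), 52.810909271240234)
side yellow 243 0.0226 ((456.1859130859375, -145.42137145996094), (94.3968505859375, 51.54124069213867), 67.65619659423828)
side orange 536 0.0217 ((440.51507568359375, 69.30059051513672), (311.5612487792969, 99.53561401367188), 52.94881820678711)
side teal 354 0.0222 ((318.3415832519531, -158.49032592773438), (57.74471664428711, 100.94397735595703), 24.281822204589844)
side red 162 0.0224 ((458.0758972167969, -355.552490234375), (90.08352661132812, 47.867713928222656), 68.80940246582031)
side blue 151 0.0228 ((621.5575561523438, -294.9013671875), (47.06552505493164, 92.3323974609375), 52.9879264831543)
```

View pics/c1.png

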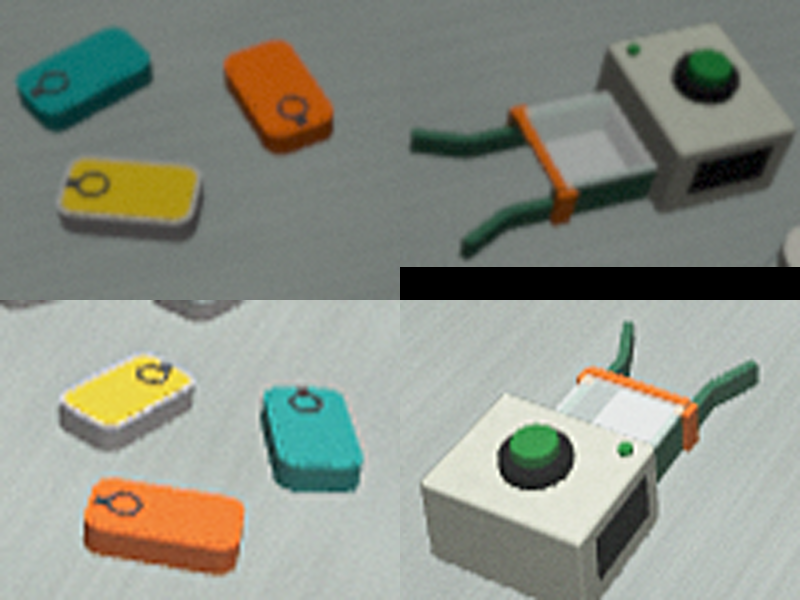

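Crop: the yellow tin has bare metal sides and its ring at the left (-y) end, while the checker's mouth opens toward -y. So the tin points roughly the right way already. Next I'll measure the checker.

Run:
```python
from h import *
for n in('scene','side'):
    k=load(n);P=cloud(k);hsv=cv2.cvtColor(k['color'],cv2.COLOR_RGB2HSV)
    roi=(P[...,0]>.3)&(P[...,0]<.7)&(P[...,1]>0.1)&(P[...,1]<.5)
    z=P[...,2]
    m=roi&(abs(z-.07)<.004)&(hsv[...,1]<70)
    m=cv2.morphologyEx(m.astype(np.uint8),cv2.MORPH_OPEN,np.ones((3,3)))>0
    print(n,'head',m.sum(),z[m].mean(),cv2.minAreaRect((P[m][:,:2]*1000).astype(np.float32)))
    g=roi&(hsv[...,0]>50)&(hsv[...,0]<75)&(hsv[...,1]>130)&(z>.075)
    q=P[g]; print('button',g.sum(),np.percentile(q[:,2],[5,50,95]),cv2.minEnclosingCircle((q[q[:,2]>np.percentile(q[:,2],95)-.006][:,:2]*1000).astype(np.float32)))
    o=roi&(hsv[...,0]>5)&(hsv[...,0]<16)&(hsv[...,1]>150)&(z>.026)
    q=P[o]; print('orange',o.sum(),np.percentile(q[:,2],[5,50,95]),cv2.minAreaRect((q[:,:2]*1000).astype(np.float32)))
    r=roi&(hsv[...,0]>60)&(hsv[...,0]<90)&(hsv[...,1]>60)&(abs(z-.02)<.004)
    q=P[r]; print('rail',r.sum(),cv2.minAreaRect((q[:,:2]*1000).astype(np.float32)) if r.sum()>10 else '')
o=get_obs();print(o['ft_force'],o['grip_width'])
```

```text
scene head 1025 0.07114565964534178 ((535.62646484375, 336.00927734375), (121.66377258300781, 96.40612030029297), 0.44014185667037964)
button 120 [0.0833826  0.09233757 0.09504297] ((536.8023681640625, 337.9217224121094), 15.451069831848145)
orange 118 [0.02891544 0.03746629 0.04088371] ((574.4286499023438, 263.3858947753906), (180.45562744140625, 75.77344512939453), 55.100772857666016)
rail 236 ((530.1953125, 205.57528686523438), (115.05095672607422, 155.1924591064453), 7.692565441131592)
side head 1434 0.0696866645104884 ((537.1929321289062, 336.72900390625), (120.87446594238281, 96.08052062988281), 1.9432002305984497)
button 114 [0.08898134 0.09160979 0.09305533] ((536.7208251953125, 340.80877685546875), 15.196586608886719)
orange 91 [0.02869384 0.03629692 0.03852475] ((539.1647338867188, 215.8083953857422), (92.52751159667969, 15.818284034729004), 1.0223073959350586)
rail 131 ((546.3551025390625, 189.7081298828125), (121.75684356689453, 112.22074890136719), 83.53528594970703)
[0.23628418 0.09457825 0.47007256] 0.9978855581700787
```

```bash
cat >> h.py <<'E'
from scipy.spatial.transform import Rotation as Ro
def go(x,y,z,h):
    """tool-axes shift and turn from the measured pose to TCP (x,y,z), pointing down, tool x at heading h deg"""
    o=get_obs(); R0=Ro.from_quat(o['ee_rot']); R1=Ro.from_euler('z',h,degrees=True)*Ro.from_euler('x',180,degrees=True)
    s=R0.inv().apply(np.array([x,y,z])-o['position']); r=(R0.inv()*R1).as_rotvec()
    print('pos',np.round(o['position'],4),'shift',np.round(s,4),'turn',np.round(r,4),'rows',np.linalg.norm(s)/.0417,np.degrees(np.linalg.norm(r))/7.16,'t',round(o['clock'],2),'f',np.round(o['ft_force'],1),'w',round(o['grip_width'],3))
E
python3 -c "
from h import *
go(.45,-.2,.2,70)"
```

```text
pos [ 0.262  -0.5671  0.2556] shift [ 0.3246 -0.2543  0.0559] turn [-1.200e-03 -5.000e-04 -7.889e-01] rows 9.980166229098538 6.3132276812460315 t 0.1 f [0.2 0.1 0.5] w 0.998
```

Request:
jog_arm([
  [0.032, -0.025, 0.005, 0, 0, -0.08, 1],
  [0.065, -0.05, 0.011, 0, 0, -0.16, 1],
  [0.097, -0.076, 0.017, 0, 0, -0.24, 1],
  [0.13, -0.101, 0.022, 0, 0, -0.32, 1],
  [0.162, -0.127, 0.028, 0, 0, -0.4, 1],
])

```text
clock: 0.52
position: [0.3564, -0.3824, 0.2279]
ee_rot: [0.914, 0.406, -0.0, -0.0]
ft_force: [0.6, -1.0, 0.4]
grip_width: 1.0
grasp_force: 0.0
```

```bash
python3 -c "
from h import *
go(.45,-.2,.2,70)"
```

```text
pos [ 0.3564 -0.3824  0.2279] shift [ 0.1981 -0.0526  0.0279] turn [-1.00e-04  2.00e-04 -3.85e-01] rows 4.961752684900783 3.0806884996516803 t 0.52 f [ 0.6 -1.   0.4] w 1.0
```

Request:
jog_arm([
  [0.04, -0.01, 0.006, 0, 0, -0.1, 1],
  [0.08, -0.021, 0.012, 0, 0, -0.2, 1],
  [0.12, -0.032, 0.018, 0, 0, -0.3, 1],
  [0.16, -0.042, 0.023, 0, 0, -0.385, 1],
  [0.198, -0.053, 0.028, 0, 0, -0.385, 1],
])

```text
clock: 0.93
position: [0.4504, -0.2001, 0.2]
ee_rot: [0.819, 0.574, -0.0, 0.0]
ft_force: [1.6, 0.4, -0.3]
grip_width: 0.998
grasp_force: 0.0
```

Run:
```python
from h import *
c=snap('wrist','w1.png')
k=c;P=cloud(k);hsv=cv2.cvtColor(k['color'],cv2.COLOR_RGB2HSV)
m=(hsv[...,0]>=20)&(hsv[...,0]<=34)&(hsv[...,1]>130)&(P[...,2]>.01)&(P[...,2]<.035)
m=cv2.morphologyEx(m.astype(np.uint8),cv2.MORPH_OPEN,np.ones((3,3)))>0
q=P[m];print(m.sum(),q[:,2].mean(),cv2.minAreaRect((q[:,:2]*1000).astype(np.float32)))
go(.446,-.172,.1,70)
```

```text
4851 0.022709040842903844 ((458.2546691894531, -143.56106567382812), (94.17131042480469, 51.94425582885742), 69.04851531982422)
pos [ 0.4535 -0.1919  0.1994] shift [ 0.0159 -0.0137  0.0994] turn [-0.0004 -0.0033  0.0064] rows 2.436716352955478 0.057671141891733675 t 0.98 f [ 2.   9.1 -0.5] w 0.999
```

View pics/w1.png

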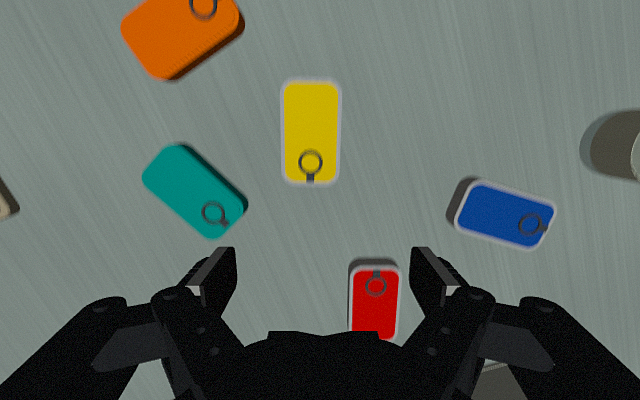

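Wrist view: the tin is centred at (311,131) with its ring at (311,162), nearer the hand. It runs almost exactly along the tool's x axis. I'm lowering over its ring half.

Request:
jog_arm([
  [0.014, -0.006, 0.03, 0, 0, 0, 0.9],
  [0.027, -0.013, 0.065, 0, 0, 0, 0.9],
  [0.027, -0.013, 0.1, 0, 0, 0, 0.9],
  [0.027, -0.013, 0.12, 0, 0, 0, 0.9],
  [0.027, -0.013, 0.12, 0, 0, 0, 0.9],
])

```text
clock: 1.4
position: [0.444, -0.1713, 0.0762]
ee_rot: [0.82, 0.572, -0.002, -0.003]
ft_force: [-0.4, 1.1, 0.7]
grip_width: 0.949
grasp_force: 0.0
```

Run:
```python
from h import *
go(.447,-.170,.026,69.5)
c=snap('wrist')
k=c;P=cloud(k);hsv=cv2.cvtColor(k['color'],cv2.COLOR_RGB2HSV)
m=(hsv[...,0]>=20)&(hsv[...,0]<=34)&(hsv[...,1]>130)&(P[...,2]>.01)&(P[...,2]<.035)
m=cv2.morphologyEx(m.astype(np.uint8),cv2.MORPH_OPEN,np.ones((3,3)))>0
q=P[m];print(m.sum(),q[:,2].mean(),cv2.minAreaRect((q[:,:2]*1000).astype(np.float32)))
go(.447,-.170,.026,69.5)
```

```text
pos [ 0.444  -0.1713  0.0762] shift [0.0023 0.0027 0.0502] turn [-0.0073 -0.0004  0.0051] rows 1.2072541028586288 0.07182678527774095 t 1.4 f [-0.4  1.1  0.7] w 0.949
12495 0.022625472234957287 ((457.2563171386719, -146.28111267089844), (96.30303955078125, 52.312904357910156), 69.08413696289062)
pos [ 0.4455 -0.1719  0.0787] shift [0.0023 0.001  0.0527] turn [-0.0044 -0.0004  0.0048] rows 1.2663188971027568 0.052115649297328016 t 1.45 f [-0.1 -1.   0.7] w 0.948
```

Request:
jog_arm([
  [0, 0, 0.02, 0, 0, 0.008, 0.9],
  [0, 0, 0.04, 0, 0, 0.008, 0.9],
  [0, 0, 0.053, 0, 0, 0.008, 0.9],
  [0, 0, 0.053, 0, 0, 0.008, 0.9],
  [0, 0, 0.053, 0, 0, 0.008, 0.9],
], grip_force=40)

```text
clock: 1.87
position: [0.4477, -0.1728, 0.0286]
ee_rot: [0.823, 0.568, 0.0, 0.0]
ft_force: [0.8, 0.3, 0.7]
grip_width: 0.943
grasp_force: 0.0
```

Request:
jog_arm([
  [0, 0, 0, 0, 0, 0, 0.4],
  [0, 0, 0, 0, 0, 0, 0.2],
  [0, 0, 0, 0, 0, 0, 0.2],
  [0, 0, 0, 0, 0, 0, 0.2],
  [0, 0, 0, 0, 0, 0, 0.2],
])

```text
clock: 2.28
position: [0.4481, -0.1729, 0.0292]
ee_rot: [0.823, 0.569, 0.001, 0.001]
ft_force: [-1.6, 0.3, 8.1]
grip_width: 0.69
grasp_force: 42.1
```

Request:
jog_arm([
  [0, 0, 0, 0, 0, 0, 0.2],
  [0, 0, 0, 0, 0, 0, 0.2],
  [0, 0, 0, 0, 0, 0, 0.2],
])

```text
clock: 2.53
position: [0.4481, -0.1729, 0.0291]
ee_rot: [0.823, 0.569, 0.001, 0.001]
ft_force: [-1.0, 1.5, 7.0]
grip_width: 0.69
grasp_force: 42.1
```

Run:
```python
from h import *
go(.447,-.170,.04,69.5)
c=snap('wrist','w2.png')
```

```text
pos [ 0.4481 -0.1729  0.0291] shift [ 0.0023 -0.002  -0.0109] turn [ 0.0027  0.0006 -0.0033] rows 0.2710700822317447 0.03409392175042883 t 2.53 f [-1.   1.5  7. ] w 0.69
```

View pics/w2.png

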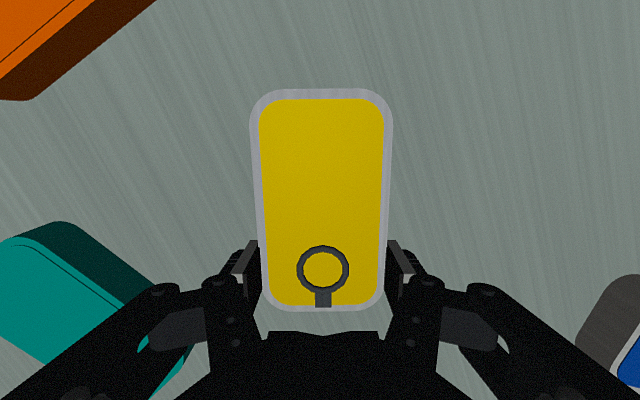

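The tin is gripped at its ring half, with the ring at (323,270) between the pads. I'm lifting it and carrying it toward the lane.

Request:
jog_arm([
  [0, 0, -0.025, 0, 0, 0, 0.2],
  [0, 0, -0.05, 0, 0, 0, 0.2],
  [0, 0, -0.07, 0, 0, 0, 0.2],
  [0, 0, -0.07, 0, 0, 0, 0.2],
])

```text
clock: 2.92
position: [0.4495, -0.1732, 0.1021]
ee_rot: [0.823, 0.569, 0.002, 0.003]
ft_force: [1.6, -0.3, -1.4]
grip_width: 0.688
grasp_force: 45.2
```

Run:
```python
from h import *
go(.5415,.04,.1,91)
```

```text
pos [ 0.4495 -0.1732  0.1021] shift [0.2319 0.0108 0.002 ] turn [ 0.007   0.002  -0.3785] rows 5.567641902939377 3.0290836403587202 t 2.92 f [ 1.6 -0.3 -1.4] w 0.688
```

Request:
jog_arm([
  [0.03, 0.001, 0, 0, 0, -0.06, 0.2],
  [0.06, 0.003, 0, 0, 0, -0.13, 0.2],
  [0.09, 0.004, 0.001, 0, 0, -0.19, 0.2],
  [0.12, 0.005, 0.001, 0, 0, -0.25, 0.2],
  [0.15, 0.007, 0.001, 0, 0, -0.31, 0.2],
])

```text
clock: 3.33
position: [0.5067, -0.0333, 0.0964]
ee_rot: [0.724, 0.69, -0.0, 0.0]
ft_force: [0.4, -0.7, -1.8]
grip_width: 0.687
grasp_force: 45.1
```

Run:
```python
from h import *
go(.5415,.04,.1,91)
```

```text
pos [ 0.5067 -0.0333  0.0964] shift [ 0.0749  0.0312 -0.0036] turn [ 0.0003  0.0004 -0.0659] rows 1.9474468949552197 0.5273144662723881 t 3.33 f [ 0.4 -0.7 -1.8] w 0.687
```

Request:
jog_arm([
  [0.025, 0.01, -0.001, 0, 0, -0.033, 0.2],
  [0.05, 0.021, -0.002, 0, 0, -0.066, 0.2],
  [0.075, 0.031, -0.003, 0, 0, -0.066, 0.2],
  [0.075, 0.031, -0.003, 0, 0, -0.066, 0.2],
  [0.075, 0.031, -0.003, 0, 0, -0.066, 0.2],
])

```text
clock: 3.75
position: [0.5414, 0.0405, 0.0993]
ee_rot: [0.701, 0.713, 0.0, -0.0]
ft_force: [0.1, -0.5, -1.2]
grip_width: 0.69
grasp_force: 45.1
```

Run:
```python
from h import *
c=snap('wrist','w3.png')
k=c;P=cloud(k);z=P[...,2];hsv=cv2.cvtColor(k['color'],cv2.COLOR_RGB2HSV)
m=(hsv[...,0]>=20)&(hsv[...,0]<=34)&(hsv[...,1]>130)
m=cv2.morphologyEx(m.astype(np.uint8),cv2.MORPH_OPEN,np.ones((3,3)))>0
q=P[m];print('tin',m.sum(),q[:,2].mean(),cv2.minAreaRect((q[:,:2]*1000).astype(np.float32)))
m=(abs(z-.07)<.004)&(hsv[...,1]<70)&(P[...,1]>.2)
m=cv2.morphologyEx(m.astype(np.uint8),cv2.MORPH_OPEN,np.ones((3,3)))>0
if m.sum()>50: print('head',m.sum(),cv2.minAreaRect((P[m][:,:2]*1000).astype(np.float32)))
r=(hsv[...,0]>60)&(hsv[...,0]<95)&(hsv[...,1]>60)&(abs(z-.02)<.004)&(P[...,1]>.1)
for y in range(110,290,8):
    s=r&(abs(P[...,1]*1000-y)<2); x=P[s][:,0]*1000
    if len(x)>3:
        a=x[x<538];b=x[x>538]; print(y,len(x),np.round([a.min(),a.max()],1) if len(a) else '',np.round([b.min(),b.max()],1) if len(b) else '')
go(.5415,.07,.032,91)
```

```text
tin 22472 0.09306191884042453 ((541.2412719726562, 68.85093688964844), (52.571372985839844, 96.28350830078125), 1.4198076725006104)
134 119 [483.  492.6] [592.9 598.9]
142 222 [485.5 495.8] [588.9 599.3]
150 225 [489.2 499.4] [584.8 595.2]
158 234 [493. 503.] [580.8 591.7]
166 245 [495.9 506.2] [577.  587.4]
174 226 [499.9 508.7] [574.2 584.4]
pos [0.5411 0.0389 0.0991] shift [0.0311 0.0009 0.0671] turn [-0.0004  0.0003 -0.0017] rows 1.7741862570532094 0.013868642872902338 t 3.8 f [-0.3 -0.3 -2.4] w 0.69
```

View pics/w3.png

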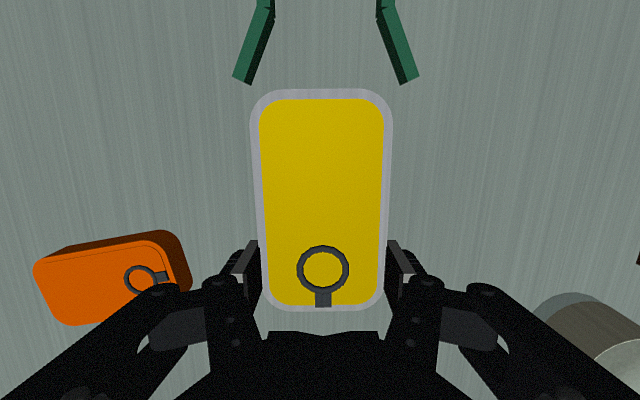

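Wrist view: the flared rails are at the top, (258,10)–(240,80) and (385,10)–(410,80). The orange tin is at (110,275) and a jar at (600,330). Before lowering, I'll check how much room there is around the orange tin and the jar.

Run:
```python
from h import *
k=load('wrist')
for u,v,z in((190,270,.022),(178,232,.022),(192,295,.0),(165,320,.022)): print(u,v,onplane(k,u,v,z).round(4))
s=load('scene')
for u,v in((299,174),(319,280),(487,230)): print(u,v,bydepth(s,u,v).round(3))
go(.5438,.07,.030,91.4)
```

```text
190 270 [ 0.4439 -0.0005  0.022 ]
178 232 [0.4384 0.0297 0.022 ]
192 295 [ 0.4322 -0.0364  0.    ]
165 320 [ 0.4197 -0.0445  0.022 ]
299 174 [ 0.392 -0.014  0.024]
319 280 [ 0.755 -0.059  0.105]
487 230 [0.732 0.31  0.107]
pos [0.5411 0.0389 0.0991] shift [0.0311 0.0032 0.0691] turn [-0.0004  0.0003 -0.0086] rows 1.8189320035491872 0.06929481098364877 t 3.8 f [-0.3 -0.3 -2.4] w 0.69
```

Request:
jog_arm([
  [0.015, 0.001, 0.02, 0, 0, -0.008, 0.2],
  [0.03, 0.003, 0.04, 0, 0, -0.008, 0.2],
  [0.03, 0.003, 0.058, 0, 0, -0.008, 0.2],
  [0.03, 0.003, 0.069, 0, 0, -0.008, 0.2],
  [0.03, 0.003, 0.069, 0, 0, -0.008, 0.2],
])

```text
clock: 4.22
position: [0.5429, 0.0676, 0.0289]
ee_rot: [0.699, 0.715, -0.001, -0.001]
ft_force: [0.6, -0.7, -1.7]
grip_width: 0.693
grasp_force: 47.6
```

Run:
```python
from h import *
go(.5426,.118,.030,91.4)
```

```text
pos [0.5429 0.0676 0.0289] shift [ 0.0504  0.0008 -0.0012] turn [-0.0022  0.0007 -0.0025] rows 1.2088119775685757 0.027516818717573936 t 4.22 f [ 0.6 -0.7 -1.7] w 0.693
```

Request:
jog_arm([
  [0.01, 0, 0, 0, 0, 0, 0.2],
  [0.02, 0, 0, 0, 0, 0, 0.2],
  [0.03, 0.001, 0, 0, 0, 0, 0.2],
  [0.04, 0.001, 0, 0, 0, 0, 0.2],
  [0.05, 0.001, 0, 0, 0, 0, 0.2],
])

```text
clock: 4.63
position: [0.5438, 0.1203, 0.0307]
ee_rot: [0.699, 0.715, 0.0, 0.0]
ft_force: [0.3, -0.3, -1.5]
grip_width: 0.686
grasp_force: 47.6
```

Run:
```python
from h import *
c=snap('wrist','w4.png')
k=c;P=cloud(k);z=P[...,2];hsv=cv2.cvtColor(k['color'],cv2.COLOR_RGB2HSV)
m=(hsv[...,0]>=20)&(hsv[...,0]<=34)&(hsv[...,1]>130)&(z>.005)
m=cv2.morphologyEx(m.astype(np.uint8),cv2.MORPH_OPEN,np.ones((3,3)))>0
q=P[m];print('tin',m.sum(),q[:,2].mean(),cv2.minAreaRect((q[:,:2]*1000).astype(np.float32)))
r=(hsv[...,0]>60)&(hsv[...,0]<95)&(hsv[...,1]>60)&(abs(z-.02)<.005)&(P[...,1]>.1)
for y in range(120,300,10):
    s=r&(abs(P[...,1]*1000-y)<2); x=P[s][:,0]*1000
    if len(x)>3:
        a=x[x<538];b=x[x>538]; print(y,len(x),np.round([a.min(),a.max()],1) if len(a) else '',np.round([b.min(),b.max()],1) if len(b) else '')
go(.5426,.118,.030,91.4)
```

```text
tin 23007 0.026089627182476018 ((543.4220581054688, 148.5616455078125), (52.53151321411133, 96.64006805419922), 1.8840093612670898)
130 8  [583.3 585.6]
140 329 [484.5 494.5] [589.6 600.5]
150 345 [489.  498.9] [584.8 595.5]
160 373 [493.2 503.6] [580.1 590.5]
170 393 [497.8 508. ] [574.9 585.9]
180 372 [500.2 508.6] [573.8 582.2]
190 412 [499.7 508.3] [573.4 582.2]
200 451 [499.7 508.2] [573.4 581.9]
210 260 [499.5 508. ] [573.2 581.3]
pos [0.5435 0.1228 0.0308] shift [-0.0048 -0.001   0.0008] turn [ 0.0008 -0.0017  0.0015] rows 0.11951086931053571 0.018700942389101336 t 4.68 f [-1.   2.8 -2.1] w 0.691
```

View pics/w4.png

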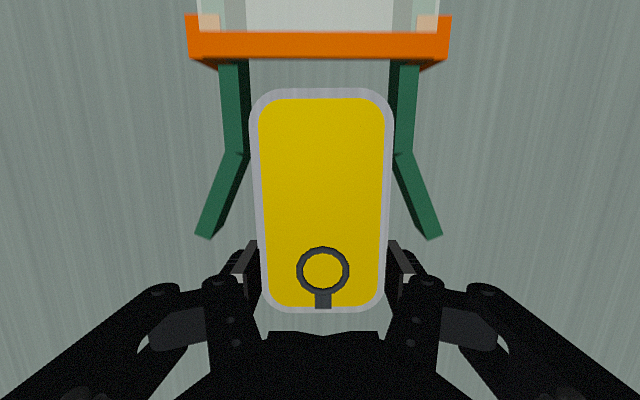

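Wrist view: the tin's front end (v≈90) is inside the straight rails, just short of the orange mouth edge (v≈45). It sits about 1.5 mm to the right of centre. I'll centre and lower it, open a little, and lift off.

Request:
jog_arm([
  [-0.001, -0.001, 0.001, 0, 0, 0.004, 0.2],
  [-0.002, -0.0015, 0.003, 0, 0, 0.004, 0.2],
  [-0.002, -0.0015, 0.003, 0, 0, 0.004, 0.2],
  [-0.002, -0.0015, 0.003, 0, 0, 0.004, 0.48],
  [-0.002, -0.0015, 0.003, 0, 0, 0.004, 0.48],
])

```text
clock: 5.1
position: [0.5424, 0.116, 0.0273]
ee_rot: [0.701, 0.713, -0.0, 0.0]
ft_force: [-0.4, 0.8, -0.5]
grip_width: 0.74
grasp_force: 0.0
```

Request:
jog_arm([
  [0, 0, 0, 0, 0, 0, 0.48],
  [0, 0, 0, 0, 0, 0, 0.48],
  [0, 0, -0.02, 0, 0, 0, 0.48],
  [0, 0, -0.045, 0, 0, 0, 0.48],
  [-0.02, 0, -0.07, 0, 0, 0, 0.3],
])

```text
clock: 5.52
position: [0.5417, 0.1005, 0.098]
ee_rot: [0.699, 0.716, 0.0, -0.001]
ft_force: [0.6, 0.4, 0.5]
grip_width: 0.651
grasp_force: 0.0
```

Run:
```python
from h import *
c=snap('wrist')
k=c;P=cloud(k);z=P[...,2];hsv=cv2.cvtColor(k['color'],cv2.COLOR_RGB2HSV)
m=(hsv[...,0]>=20)&(hsv[...,0]<=34)&(hsv[...,1]>130)&(z>.005)
m=cv2.morphologyEx(m.astype(np.uint8),cv2.MORPH_OPEN,np.ones((3,3)))>0
q=P[m];print('tin',m.sum(),q[:,2].mean(),cv2.minAreaRect((q[:,:2]*1000).astype(np.float32)))
go(.5435,.06,.1,91.1)
```

```text
tin 10892 0.023399009963666024 ((541.64794921875, 143.8251495361328), (52.77791213989258, 96.20933532714844), 0.8434829115867615)
pos [0.545  0.0943 0.1027] shift [-0.0342 -0.0022  0.0027] turn [ 0.0051  0.0009 -0.0009] rows 0.8255677497246546 0.04206453634242142 t 5.57 f [ 4.8 -3.2  3.7] w 0.648
```

Request:
jog_arm([
  [-0.02, 0, 0, 0, 0, 0, -1],
  [-0.04, 0.001, 0, 0, 0, 0, -1],
  [-0.04, 0.001, 0, 0, 0, 0, -1],
  [-0.04, 0.001, 0, 0, 0, 0, -1],
  [-0.04, 0.001, 0, 0, 0, 0, -1],
])

```text
clock: 5.98
position: [0.5443, 0.0572, 0.0972]
ee_rot: [0.7, 0.714, 0.0, -0.0]
ft_force: [0.4, -0.8, -1.2]
grip_width: 0.002
grasp_force: 0.0
```

Request:
jog_arm([
  [0, 0, 0, 0, 0, 0, -1],
  [0, 0, 0, 0, 0, 0, -1],
  [0, 0, 0, 0, 0, 0, -1],
  [0, 0, 0, 0, 0, 0, -1],
])

```text
clock: 6.32
position: [0.5443, 0.0574, 0.0973]
ee_rot: [0.7, 0.714, 0.0, -0.0]
ft_force: [0.2, 0.8, -0.1]
grip_width: -0.001
grasp_force: 0.0
```

Run:
```python
from h import *
go(.5435,.06,.032,91.1)
```

```text
pos [0.5443 0.0574 0.0973] shift [ 0.0026 -0.0008  0.0653] turn [-0.     -0.0001  0.0006] rows 1.5668426122025199 0.004710032778335052 t 6.32 f [ 0.2  0.8 -0.1] w -0.001
```

Request:
jog_arm([
  [0, -0.001, 0.025, 0, 0, 0, -1],
  [0, -0.001, 0.05, 0, 0, 0, -1],
  [0, -0.001, 0.065, 0, 0, 0, -1],
  [0, -0.001, 0.065, 0, 0, 0, -1],
  [0.01, -0.001, 0.065, 0, 0, 0, -1],
])

```text
clock: 6.73
position: [0.543, 0.0653, 0.0319]
ee_rot: [0.701, 0.713, -0.001, -0.0]
ft_force: [0.2, -0.0, -0.0]
grip_width: -0.002
grasp_force: 0.0
```

Request:
jog_arm([
  [0.007, 0, 0, 0, 0, 0, -1],
  [0.014, 0, 0, 0, 0, 0, -1],
  [0.021, 0, 0, 0, 0, 0, -1],
  [0.028, 0, 0, 0, 0, 0, -1],
  [0.035, 0, 0, 0, 0, 0, -1],
])

```text
clock: 7.15
position: [0.5429, 0.1025, 0.033]
ee_rot: [0.7, 0.714, 0.0, 0.001]
ft_force: [0.2, -2.0, 1.4]
grip_width: 0.002
grasp_force: 1.0
```

Request:
jog_arm([
  [0.007, 0, 0, 0, 0, 0, -1],
  [0.014, 0, 0, 0, 0, 0, -1],
  [0.021, 0, 0, 0, 0, 0, -1],
  [0.028, 0, 0, 0, 0, 0, -1],
  [0.035, 0, 0, 0, 0, 0, -1],
])

```text
clock: 7.57
position: [0.5418, 0.1375, 0.0323]
ee_rot: [0.7, 0.714, -0.0, 0.0]
ft_force: [0.0, -3.0, 2.3]
grip_width: 0.005
grasp_force: 1.1
```

Run:
```python
from h import *
go(.5413,.174,.032,91.1)
snap('scene');snap('wrist')
go(.5413,.174,.032,91.1)
w=np.zeros((600,640,3),np.uint8)
w[:400]=load('wrist')['color'][:,:,::-1]
w[400:,:320]=cv2.resize(load('scene')['color'][150:230,355:483,::-1],(320,200),interpolation=cv2.INTER_CUBIC)
cv2.imwrite('pics/w5.png',w)
```

```text
pos [0.5418 0.1375 0.0323] shift [0.0365 0.0001 0.0003] turn [-0.0001  0.0001 -0.0002] rows 0.8758698124299119 0.002273642042678185 t 7.57 f [ 0.  -3.   2.3] w 0.005
pos [0.5415 0.1388 0.0323] shift [0.0352 0.0005 0.0004] turn [-0.0001 -0.0011  0.0017] rows 0.8446388937918712 0.01628677897585261 t 7.67 f [-0.  -0.2  0.4] w 0.0
```

View pics/w5.png

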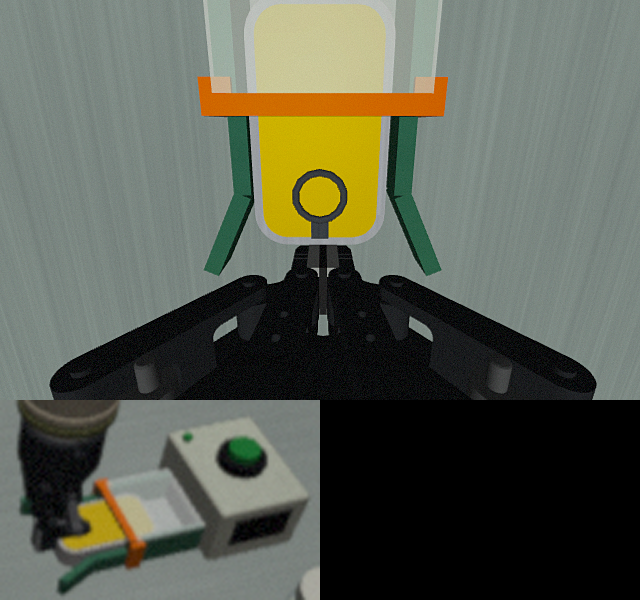

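Wrist view: the tin is straight in the lane and under the hood. The pads (322,255) are against its ring end and the mouth edge is at v≈105. I'll keep pushing slowly until I feel the stop.

Request:
jog_arm([
  [0.006, 0, 0, 0, 0, 0, -1],
  [0.012, 0, 0, 0, 0, 0, -1],
  [0.018, 0, 0, 0, 0, 0, -1],
  [0.024, 0, 0, 0, 0, 0, -1],
  [0.029, 0, 0, 0, 0, 0, -1],
])

```text
clock: 8.08
position: [0.5412, 0.1667, 0.0323]
ee_rot: [0.7, 0.714, -0.0, -0.0]
ft_force: [0.2, -0.5, -0.5]
grip_width: 0.001
grasp_force: 0.3
```

Request:
jog_arm([
  [0.001, 0, 0, 0, 0, 0, -1],
  [0.002, 0, 0, 0, 0, 0, -1],
  [0.003, 0, 0, 0, 0, 0, -1],
  [0.004, 0, 0, 0, 0, 0, -1],
  [0.005, 0, 0, 0, 0, 0, -1],
])

```text
clock: 8.5
position: [0.5414, 0.1705, 0.0323]
ee_rot: [0.701, 0.714, -0.0, 0.0]
ft_force: [-0.5, -1.1, 0.1]
grip_width: 0.0
grasp_force: 0.6
```

Request:
jog_arm([
  [0.001, 0, 0, 0, 0, 0, -1],
  [0.002, 0, 0, 0, 0, 0, -1],
  [0.002, 0, 0, 0, 0, 0, -1],
])

```text
clock: 8.75
position: [0.5412, 0.1731, 0.0324]
ee_rot: [0.7, 0.714, 0.0, -0.0]
ft_force: [0.3, -0.2, 0.1]
grip_width: 0.002
grasp_force: 0.1
```

Not touching the stop yet.

Request:
jog_arm([
  [0.001, 0, 0, 0, 0, 0, -1],
  [0.002, 0, 0, 0, 0, 0, -1],
  [0.003, 0, 0, 0, 0, 0, -1],
  [0.003, 0, 0, 0, 0, 0, -1],
])

```text
clock: 9.08
position: [0.5412, 0.1741, 0.0323]
ee_rot: [0.701, 0.713, -0.001, 0.001]
ft_force: [-1.2, -6.9, 4.4]
grip_width: 0.002
grasp_force: 3.5
```

Request:
jog_arm([
  [0.001, 0, 0, 0, 0, 0, -1],
  [0.002, 0, 0, 0, 0, 0, -1],
  [0.003, 0, 0, 0, 0, 0, -1],
  [0.003, 0, 0, 0, 0, 0, -1],
])

```text
clock: 9.42
position: [0.5413, 0.1743, 0.0323]
ee_rot: [0.702, 0.713, -0.003, 0.002]
ft_force: [-4.5, -17.2, 11.1]
grip_width: 0.001
grasp_force: 8.2
```

Run:
```python
from h import *
k=snap('wrist')
P=cloud(k);z=P[...,2];hsv=cv2.cvtColor(k['color'],cv2.COLOR_RGB2HSV)
go(.5413,.18,.032,91.1)
cv2.imwrite('pics/w6.png',k['color'][:,:,::-1])
```

```text
pos [0.5413 0.1743 0.0323] shift [0.0057 0.0001 0.0003] turn [-0.0016  0.0065 -0.0034] rows 0.13678709659256083 0.05994680702564974 t 9.47 f [ -4.4 -15.5  10.4] w 0.002
```

View pics/w6.png

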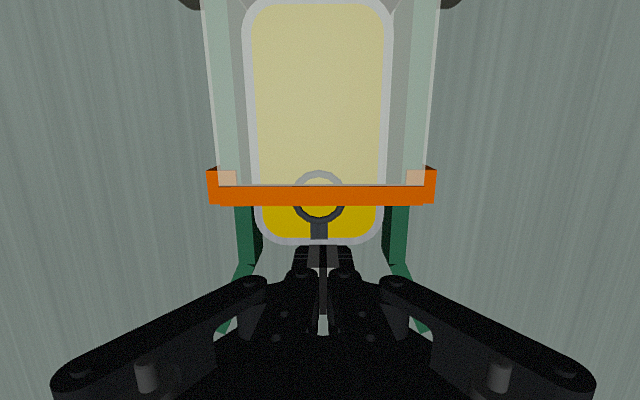

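Wrist view: the tin stopped at TCP y=0.174, which is where home was predicted, with about 17 N on the stop. About 24 mm of the ring end sticks out of the mouth (v≈195 to 243). I'm backing off and going over the button.

Request:
jog_arm([
  [-0.01, 0, 0, 0, 0, 0, -1],
  [-0.025, 0, 0, 0, 0, 0, -1],
  [-0.035, 0, -0.02, 0, 0, 0, -1],
  [-0.035, 0, -0.055, 0, 0, 0, -1],
  [-0.035, 0, -0.09, 0, 0, 0, -1],
])

```text
clock: 9.88
position: [0.5409, 0.1431, 0.1225]
ee_rot: [0.701, 0.714, -0.001, -0.001]
ft_force: [1.1, 0.1, 0.9]
grip_width: 0.0
grasp_force: 0.0
```

Request:
jog_arm([
  [0, 0, -0.025, 0, 0, 0, -1],
  [0.03, 0, -0.04, 0, 0, 0, -1],
  [0.06, 0, -0.04, 0, 0, 0, -1],
  [0.09, 0, -0.04, 0, 0, 0, -1],
  [0.09, 0, -0.04, 0, 0, 0, -1],
])

```text
clock: 10.3
position: [0.5382, 0.2411, 0.1632]
ee_rot: [0.698, 0.716, 0.002, -0.001]
ft_force: [-0.5, 0.5, -0.4]
grip_width: 0.004
grasp_force: 0.0
```

Run:
```python
from h import *
go(.5373,.339,.14,91.1)
k=snap('wrist','w7.png')
P=cloud(k);z=P[...,2];hsv=cv2.cvtColor(k['color'],cv2.COLOR_RGB2HSV)
g=(hsv[...,0]>50)&(hsv[...,0]<75)&(hsv[...,1]>130)&(z>.075)
q=P[g]
if len(q)>50: print('button',g.sum(),np.percentile(q[:,2],[5,50,95]),cv2.minEnclosingCircle((q[q[:,2]>np.percentile(q[:,2],95)-.005][:,:2]*1000).astype(np.float32)))
m=(hsv[...,0]>=20)&(hsv[...,0]<=34)&(hsv[...,1]>40)&(z>.015)&(z<.045)
m=cv2.morphologyEx(m.astype(np.uint8),cv2.MORPH_OPEN,np.ones((3,3)))>0
if m.sum()>50: q=P[m];print('tin',m.sum(),q[:,:2].min(0),q[:,:2].max(0))
go(.5373,.339,.14,91.1)
```

```text
pos [0.5382 0.2411 0.1632] shift [0.0978 0.0016 0.0237] turn [ 0.0008 -0.0047  0.0071] rows 2.4132503241075702 0.06879889997442994 t 10.3 f [-0.5  0.5 -0.4] w 0.004
button 4721 [0.09075997 0.18345553 0.23504572] ((538.89453125, 252.70278930664062), 59.36298370361328)
tin 4393 [0.51351014 0.19387207] [0.56546156 0.28639871]
pos [0.5388 0.2381 0.1626] shift [0.1009 0.001  0.0229] turn [ 0.0001 -0.0027  0.0056] rows 2.481055589038736 0.049342951209287916 t 10.35 f [ 0.2 -0.7 -0.1] w 0.007
```

View pics/w7.png

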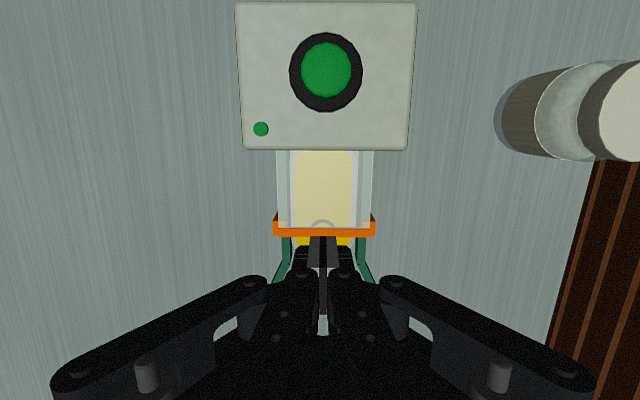

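Wrist view: the tin is inside up to the head. The start button is at (326,70) with its dark collar around it; the small lamp is at (261,129). A jar stands to the right, well clear.

Run:
```python
from h import *
k=load('wrist'); print(onplane(k,326,70,.0925),bydepth(k,326,70))
go(.5373,.339,.14,91.1)
```

```text
[0.53834267 0.33863191 0.0925    ] [0.5383437  0.33865318 0.09236839]
pos [0.5388 0.2381 0.1626] shift [0.1009 0.001  0.0229] turn [ 0.0001 -0.0027  0.0056] rows 2.481055589038736 0.049342951209287916 t 10.35 f [ 0.2 -0.7 -0.1] w 0.007
```

Request:
jog_arm([
  [0.033, 0, 0, 0, 0, 0, -1],
  [0.066, 0.001, 0, 0, 0, 0, -1],
  [0.1, 0.001, 0, 0, 0, 0, -1],
  [0.1, 0.001, 0.01, 0, 0, 0, -1],
  [0.1, 0.001, 0.02, 0, 0, 0, -1],
])

```text
clock: 10.77
position: [0.5385, 0.3359, 0.1421]
ee_rot: [0.699, 0.715, 0.001, -0.0]
ft_force: [0.6, -1.1, -0.0]
grip_width: 0.0
grasp_force: 0.0
```

Run:
```python
from h import *
go(.538,.339,.1175,91.1)
```

```text
pos [0.5385 0.3359 0.1421] shift [ 0.0031 -0.0005  0.0246] turn [ 0.0002 -0.0016  0.003 ] rows 0.5954033243939414 0.02699088262637322 t 10.77 f [ 0.6 -1.1 -0. ] w 0.0
```

Pressing in small steps.

Request:
jog_arm([
  [0.002, 0, 0.01, 0, 0, 0, -1],
  [0.003, 0, 0.018, 0, 0, 0, -1],
  [0.003, 0, 0.022, 0, 0, 0, -1],
  [0.003, 0, 0.024, 0, 0, 0, -1],
  [0.003, 0, 0.026, 0, 0, 0, -1],
])

```text
clock: 11.18
position: [0.5395, 0.336, 0.1163]
ee_rot: [0.701, 0.713, -0.0, 0.0]
ft_force: [-0.4, -1.1, 1.9]
grip_width: -0.002
grasp_force: 0.7
```

Request:
jog_arm([
  [0, 0, 0.002, 0, 0, 0, -1],
  [0, 0, 0.003, 0, 0, 0, -1],
  [0, 0, 0.004, 0, 0, 0, -1],
  [0, 0, 0.005, 0, 0, 0, -1],
  [0, 0, 0.005, 0, 0, 0, -1],
])

```text
clock: 11.6
position: [0.5395, 0.3365, 0.1115]
ee_rot: [0.701, 0.714, 0.0, 0.0]
ft_force: [-0.1, -2.5, 2.3]
grip_width: 0.001
grasp_force: 1.8
```

Request:
jog_arm([
  [0, 0, 0.001, 0, 0, 0, -1],
  [0, 0, 0.002, 0, 0, 0, -1],
  [0, 0, 0.003, 0, 0, 0, -1],
  [0, 0, 0.003, 0, 0, 0, -1],
])

```text
clock: 11.93
position: [0.5397, 0.3367, 0.1108]
ee_rot: [0.701, 0.714, 0.0, 0.001]
ft_force: [-5.9, -8.8, 21.9]
grip_width: -0.001
grasp_force: 11.1
```

Request:
jog_arm([
  [0, 0, 0.001, 0, 0, 0, -1],
  [0, 0, 0.002, 0, 0, 0, -1],
  [0, 0, 0.002, 0, 0, 0, -1],
])

```text
clock: 12.18
position: [0.5398, 0.3368, 0.1105]
ee_rot: [0.701, 0.714, 0.001, 0.001]
ft_force: [-10.7, -13.0, 36.6]
grip_width: 0.002
grasp_force: 18.2
```

The button has bottomed out: about 6 mm of travel, with the force rising steeply at the end. I'm lifting off.

Request:
jog_arm([
  [0, 0, -0.01, 0, 0, 0, -1],
  [0, 0, -0.03, 0, 0, 0, -1],
  [0, 0, -0.065, 0, 0, 0, -1],
  [0, 0, -0.1, 0, 0, 0, -1],
  [0, 0, -0.13, 0, 0, 0, -1],
])

```text
clock: 12.6
position: [0.5387, 0.3376, 0.2384]
ee_rot: [0.7, 0.714, 0.001, -0.0]
ft_force: [-0.1, 1.0, -0.0]
grip_width: -0.0
grasp_force: 0.0
```

Request:
jog_arm([
  [-0.03, 0, 0, 0, 0, 0, -1],
  [-0.06, 0, 0, 0, 0, 0, -1],
  [-0.09, 0, 0, 0, 0, 0, -1],
  [-0.12, 0, 0, 0, 0, 0, -1],
  [-0.12, 0, 0, 0, 0, 0, -1],
])

```text
clock: 13.02
position: [0.5428, 0.2105, 0.2359]
ee_rot: [0.703, 0.711, -0.001, 0.001]
ft_force: [1.0, -0.3, -0.3]
grip_width: 0.001
grasp_force: 0.0
```

Request:
jog_arm([
  [0, 0, 0, 0, 0, 0, -1],
  [0, 0, 0, 0, 0, 0, -1],
  [0, 0, 0, 0, 0, 0, -1],
])

```text
clock: 13.27
position: [0.5409, 0.2185, 0.2363]
ee_rot: [0.7, 0.715, 0.0, -0.0]
ft_force: [-0.5, -1.0, -0.2]
grip_width: -0.001
grasp_force: 0.0
```

Run:
```python
from h import *
k=snap('wrist','w8.png')
P=cloud(k);z=P[...,2];hsv=cv2.cvtColor(k['color'],cv2.COLOR_RGB2HSV)
g=(hsv[...,0]>50)&(hsv[...,0]<75)&(hsv[...,1]>130)&(z>.075)&(abs(P[...,1]-.339)<.02)
print('button',g.sum(),np.percentile(P[g][:,2],[5,50,95]))
m=(hsv[...,0]>=20)&(hsv[...,0]<=34)&(hsv[...,1]>130)&(z>.015)&(z<.03)
q=P[m];print('tin out',m.sum(),q[:,:2].min(0),q[:,:2].max(0))
go(.54,.2,.3,91.1)
s=snap('scene','s2.png'); 
for n,lo,hi in(('orange',5,16),('teal',85,95),('red',0,3),('blue',108,125)):
    P=cloud(s);h=cv2.cvtColor(s['color'],cv2.COLOR_RGB2HSV)
    m=(h[...,0]>=lo)&(h[...,0]<=hi)&(h[...,1]>150)&(abs(P[...,2]-.022)<.008)&(P[...,0]<.7)&(P[...,1]>-.5)&(P[...,1]<.1)
    print(n,m.sum(),np.median(P[m],0))
```

```text
button 1272 [0.08970067 0.09188782 0.0931968 ]
tin out 653 [0.51397917 0.0062312 ] [0.93612474 0.29188525]
pos [0.5409 0.2185 0.2363] shift [-0.0184 -0.0013 -0.0637] turn [-0.0002 -0.0008  0.0021] rows 1.5914443619394976 0.018388096871922683 t 13.32 f [0.1 0.7 0.8] w 0.005
orange 640 [ 0.38288471 -0.01499878  0.02393007]
teal 598 [ 0.3236924  -0.16063741  0.02391808]
red 575 [ 0.45653043 -0.35746275  0.02394751]
blue 761 [ 0.6203663  -0.29602502  0.02361352]
```

View pics/w8.png

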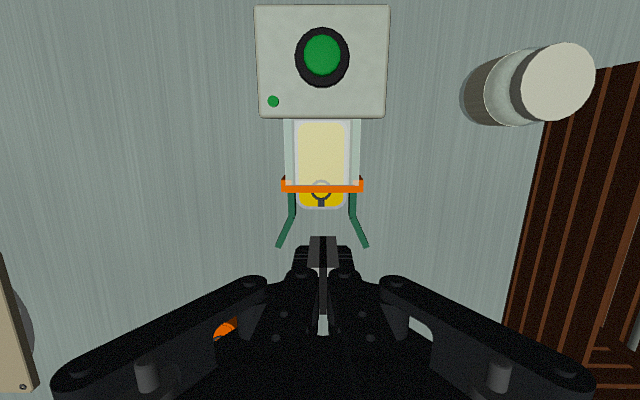

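Wrist view: the tin reaches the head face (v≈119), its ring end is out of the mouth (321,200), and the button is back up. I'll check the outer end, then hand in.

Run:
```python
from h import *
k=load('wrist'); e=onplane(k,321,209,.02); m=onplane(k,322,187,.036); s=onplane(k,322,118,.07);print(e,m,s)
if .178<e[1]<.190: print(workorder.hand_in())
```

```text
[0.54025182 0.18440856 0.02      ] [0.54086042 0.21507344 0.036     ] [0.53941812 0.28907259 0.07      ]
the job is handed in; nothing more can be done
None
```

The job is handed in: the yellow-lidded tin is home against the stop with its ring end about 24 mm out of the mouth, and the start button was then pressed fully down and came back up; the other tins and the jars were left alone.

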